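# Park the bay stop in front of the pulley

## Robot

A 6-joint arm with a two-finger parallel gripper is mounted at the origin on the work surface. World frame = base frame: x ahead of the robot, y to its left, z up, the work surface at z = 0. Lengths are in m, angles in rad, forces in N, time in s.
With the tool pointing down it reaches from about 0.25 to 0.725 m from the base axis. Payload 4 kg.
Tool frame: the origin (TCP) lies midway between the tips of the shut fingers; the grasp point (between the pads) lies 19 mm behind it; z points along the fingers, y is the line along which they close (so a half turn about z gives the same grasp; the last joint's range is limited). The gripper opens to 85 mm and grips with 20 to 120 N. Pads are 22 mm wide; open, the fingers measure 114 mm over their backs; the gripper's body (76 mm by 85 mm) begins 54 mm behind the grasp point. The pads swing forward as they close: fully open they stand 13 mm farther back than shut.
Start: joints at [1.313, 0.241, 0.005, 1.335, 0, 1.571], TCP at [0.127, 0.483, 0.231] pointing down, gripper open.
Joint ranges: [-2.72, 2.72], [-1.05, 1.87], [-1.09, 1.28], [-1.99, 2.15], [-1.42, 1.44], [-3.14, 3.14]. Speed limits (rad/s): [2.79, 2.79, 3.14, 3.14, 3.14, 3.14].

## Interface

Orientations are given as a unit quaternion [x, y, z, w].
In Python, from workcell import get_obs, imaging, workorder gives the robot as it stands.
- The arm moves only by the shell command python3 -m jog 'ROWS'. ROWS is a JSON list of rows, 1 to 10 of them, each of 7 numbers: a rotation vector rx, ry, rz in a scale on which 1.0 is 2 pi rad, then dx, dy, dz in shares of 1 m (1.0 is 1 m), then the finger opening in m; each row is the pose to reach, as a shift and turn from the pose commanded when the command began, along the tool's axes at that moment; what a row does not reach only later rows make up. A row lasts 1/8 s, in which the tool goes at most 0.0625 m and 0.188 rad, less where a joint would pass 70% of its speed; a pose out of reach is approached as far as the arm can. The fingers move at their own pace and stop on an object; the grip force is fixed at half the most. Time passes only in rows, so rows that do not move let the fingers close. It prints the time, the measured TCP pose, the force, the opening and the grip force at its end. Input that does not fit is refused with a message, and nothing moves.
- get_obs(): the state, without advancing time (a new reading comes with each control period).
- imaging.camera(name): name is "scene" or "top"; returns (picture, depth): 480x640x3 uint8, red, green, blue; 480x640 float32, m along the optical axis (not along the pixel's ray), 0 where there is no reading.
- imaging.calibration(name): a dict with "mtx" (3x3 intrinsics, pixels), "k1" (the pictures are not rectified: a ray, as slopes to the right and down, at radius r is drawn at 1 + k1 r^2 times it, then the intrinsics apply), "R" (3x3) and "t" (3): a world point X has camera coordinates R X + t. Camera axes: x right, y down, z forward; pixel columns grow to the right and rows downward; lengths in m; the calibration is good to about 2 mm. A picture is of the moment at which its call begins. calibration takes no time and is no camera call.
- workorder.job_done(): hands the job in; it is judged then, once.
The state is a dict: "clock": time; "joint_pos": joint angles; "joint_vel": joint speeds; "tau": joint torques, N m; "eef_pos": TCP position; "tool_rot": TCP orientation; "ft_force": force on the tool from outside, world axes, zero at the start; "ft_torque": the same for the moment, N m; "grip_width": finger opening in m; "grasp_force": force on a finger pad.
Only numpy, scipy, OpenCV 4.12 (cv2) and the standard library are available. Lean on these libraries where they do the work, as an engineer would, in place of code of your own. Each camera call takes 0.05 s, during which the arm holds its last target. There are 200 camera calls.

## Task

On the blue parts tray, push the sliding stop along its rail, with the fingertips against its side, until its spring pin drops into the notch in front of the bay that holds the grooved belt pulley, then take the hand away. Only push the stop: do not pinch it, keep off the pin's knob, and leave the stock in the bays and the bearing on the bench where they are.

Things in the scene. Friction and masses are not known exactly. Their poses are not given: they have to be found in the camera images.
- rack: Blue steel tray fixed to the bench, 165 mm deep, 360 wide, floor 12 thick; origin on the bench under the rail's middle. Its x points away from the robot, y along the rail, z up; yaw within 0.3 rad. Steel rail at x = 0: 16 wide, 340 long, top at z = 32. Three bays 96 wide behind it, x = 38 to 128, dividers up to z = 47, centred on the rail's three notches at y = -100, 0, +100
- stop (a joint): Stop's place on the rail, m, 0 to 0.26, growing along tray +y: its middle is at tray y = value - 0.13; notches at 0.03, 0.13, 0.23. Starts between the first two. It cannot leave or be lifted off the rail. Slides with about 1.2 N friction; in a notch it pulls itself to the middle (about 2 N) and takes 5 to 8 N to push out, so it can be pushed on over a wrong notch
- stop_mid (a point): Middle of the aluminium stop's block, axes as the tray's. Block 44 mm (tray x) by 50 (along rail) by 36 high, underside 1 above the rail, top 69 above the bench. Push on either flat end face, 25 mm from this point along the rail; the space beside and before them is clear down to the rail. A plate 5 thick on its bay-side edge stands up to 91 above the bench
- pin (a joint): Drop of the stop's vertical spring pin, m: 0 while its foot rides on the rail's flat top, about +0.005 when fully dropped in a notch, negative when lifted. Drops by itself (about 5 N spring), beginning within 9 mm of a notch's middle. Its black knob, 18 mm across, stands over the block's middle, top 92 mm above the bench riding, 87 dropped
- notch0 (a point): Middle of the V notch (19 mm wide, 7 deep) at tray y = -100 mm, at the rail's top; axes as the tray's
- notch1 (a point): middle of the notch at tray y = 0, at the rail's top
- notch2 (a point): middle of the notch at tray y = +100 mm, at the rail's top
- pulley: Loose dark steel belt pulley standing on its flat face, 62 mm across, 56 high, grooved round the side; origin at the centre of its underside. Stands within 10 mm of the middle line of one of the three bays; which one changes
- carton: loose white square carton, 56 by 56 by 70 mm high, in another bay; origin at the centre of its underside
- filter: loose white round oil filter, 64 mm across, 68 mm high, smooth, in another bay; origin at the centre of its underside
- bearing: loose steel bearing ring, 72 mm across, 20 mm high, lying on the bench to the robot's right of the tray; origin at the centre of its underside

How it is judged:
At the end, for the whole second after the job is handed in: The stop rests with its pin dropped more than 4 mm into the notch of the pulley's bay (stop's middle within 30 mm of the pulley's along the rail), and the pulley, carton, filter and bearing are within 12 mm of where they began (value of joint pin above 0.004 m and y of pulley in the frame of stop_mid between -0.03 and 0.03 m and velocity of joint stop between -0.005 and 0.005 m/s and distance of each of pulley, carton, filter, bearing from where it was at the start of the episode below 0.012 m); the robot touches nothing.
It fails at once if the pulley, carton, filter or bearing is lifted or moved by more than 12 mm (distance of any of pulley, carton, filter, bearing from where it was at the start of the episode above 0.012 m).
It fails at once if the spring pin is lifted more than 3 mm above its riding height (value of joint pin below -0.003 m).
It fails at once if the fingers handle the pin's knob (more than 0.5 N) (contact force between the fingers and pin above 0.5 N).
It fails at once if the stop is taken between the fingers (the point between the finger pads comes into the space of the block or its plate) ((x of the grasp point in the frame of stop_mid between -0.02 and 0.02 m and y of the grasp point in the frame of stop_mid between -0.022 and 0.022 m and z of the grasp point in the frame of stop_mid below 0.028 m) or (x of the grasp point in the frame of stop_mid between 0.008 and 0.032 m and y of the grasp point in the frame of stop_mid between -0.024 and 0.024 m and z of the grasp point in the frame of stop_mid below 0.055 m)).
It also fails if it takes over 45 s, if anything falls off the work surface, if the arm or the gripper's body presses on something with over 40 N, if the wrist force passes 120 N, or if a joint passes its speed limit or range.

## Working session

There is one attempt and no reset: what is moved stays moved. The work goes in short steps, Python scripts to look and compute and a shell command to move; the robot and the scene stay as the last step left them, time stands still between calls to the robot, and variables do not carry over. Pictures are saved under pics/ and viewed, at most 10 in all, crops included, and the job is handed in when it is done.

```bash
mkdir -p pics
python3 - <<'E'
from workcell import get_obs, imaging
import cv2,numpy as np
for n in("scene","top"):
    p,d=imaging.camera(n); cv2.imwrite(f"pics/{n}0.png",p[:,:,::-1]); np.savez(f"{n}0.npz",p=p,d=d)
    c=imaging.calibration(n); print(n,c)
o=get_obs(); print(o["eef_pos"],o["tool_rot"],o["grip_width"],o["clock"])
E
```

```text
scene {'mtx': array([[434.78675403,   0.        , 321.21371795],
       [  0.        , 434.78675403, 240.75693562],
       [  0.        ,   0.        ,   1.        ]]), 'k1': -0.08328402701205334, 'R': array([[-0.70889492,  0.7051677 , -0.01437013],
       [ 0.5092287 ,  0.49761084, -0.70218913],
       [-0.48801037, -0.50509599, -0.71184543]]), 't': array([ 0.47375402, -0.17305329,  1.16039459])}
top {'mtx': array([[440.57567276,   0.        , 320.52236705],
       [  0.        , 440.57567276, 238.09779158],
       [  0.        ,   0.        ,   1.        ]]), 'k1': 0.012734284886482383, 'R': array([[ 0.00255457, -0.99999152,  0.00323034],
       [-0.99463681, -0.00287488, -0.10338933],
       [ 0.10339774, -0.0029489 , -0.99463572]]), 't': array([-0.1444198 ,  0.5562648 ,  0.86175926])}
[0.12733108 0.48294068 0.2305165 ] [ 1.28517126e-01  9.91706862e-01 -9.14890251e-04 -1.09113868e-04] 0.08558515598604986 0.1
```

View pics/scene0.png

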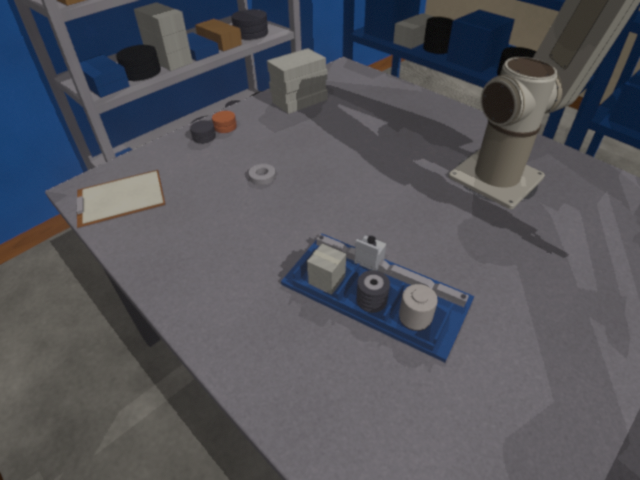

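View pics/top0.png

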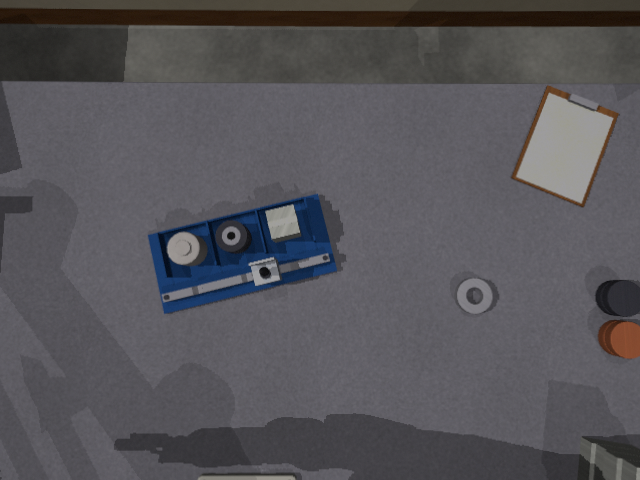

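The scene view shows the pulley in the middle bay at (372,290), with the carton and filter either side and the stop at (370,252). In the top view the pulley is at (233,236) and the stop's knob at (264,271). The rail runs from (163,297) to (329,258), so the stop must go along tray +y (left in the top view) to notch1.

```bash
cat > h.py <<'E'
import numpy as np,cv2
from workcell import imaging,get_obs
def rays(n,px):
    c=imaging.calibration(n); px=np.float64(px).reshape(-1,1,2)
    u=cv2.undistortPoints(px,c["mtx"],np.array([c["k1"],0,0,0.]))[:,0]
    R,t=c["R"],c["t"]; return -R.T@t,np.c_[u,np.ones(len(u))]@R
def onplane(n,px,z):
    o,d=rays(n,px); return o+d*((z-o[2])/d[:,2])[:,None]
def cloud(n,dep):
    v,u=np.nonzero(dep>0); o,d=rays(n,np.c_[u,v]); P=np.full(dep.shape+(3,),np.nan)
    P[v,u]=o+d*dep[v,u][:,None]; return P
E
python3 - <<'E'
from h import *
f=np.load("top0.npz");p,d=f["p"],f["d"]; P=cloud("top",d)
hsv=cv2.cvtColor(p,cv2.COLOR_RGB2HSV)
blue=((hsv[...,1]>130)&(abs(hsv[...,0].astype(int)-110)<15)); blue[:150]=0; blue[330:]=0
c=max(cv2.findContours(blue.astype(np.uint8),0,2)[0],key=cv2.contourArea)
tray=np.zeros(blue.shape,np.uint8); cv2.drawContours(tray,[cv2.convexHull(c)],-1,1,-1)
print("tray px",cv2.boxPoints(cv2.minAreaRect(c)))
X=P[...,0]
grey=(hsv[...,1]<70)&(hsv[...,2]>80)&(tray>0)
n,l,s,ce=cv2.connectedComponentsWithStats(grey.astype(np.uint8))
for i in range(1,n):
    if s[i,4]>25: print(i,s[i],ce[i].round(1),np.nanmedian(P[l==i],0).round(4), "zmax",np.nanpercentile(P[l==i][:,2],95).round(4))
print("rail ends",onplane("top",[[163,297],[329,258]],.032))
for q in [(178,294),(220,284),(300,264),(264,271),(265,279),(232,236)]: print(q,P[q[1],q[0]].round(4))
s=np.load("scene0.npz")["p"][:,:,::-1]
a=cv2.resize(p[190:320,140:345,::-1],None,fx=3.9,fy=2*1.95,interpolation=2)[:300*2]
cv2.imwrite("pics/ctop.png",a); cv2.imwrite("pics/csc.png",cv2.resize(s[225:360,275:480],None,fx=3.9,fy=3.9,interpolation=2))
E
```

```text
tray px [[145.00261 235.1105 ]
 [317.3705  192.55052]
 [336.64362 270.60657]
 [164.2757  313.16656]]
7 [265 204  35  35 877] [282.1 221.3] [ 0.5833 -0.0693  0.0831] zmax 0.0858
17 [222 226  19  20 236] [230.8 235.3] [0.5578 0.0304 0.0697] zmax 0.0721
18 [167 232  33  33 856] [182.7 247.8] [0.5316 0.1181 0.0814] zmax 0.0864
19 [298 253  32  15 250] [313.  260.7] [ 0.5101 -0.1279  0.0333] zmax 0.0358
20 [ 162  257  118   45 1309] [230.9 280.3] [0.4699 0.023  0.0342] zmax 0.0904
21 [279 262  18  11 125] [287.  266.9] [ 0.4981 -0.076   0.0324] zmax 0.0356
rail ends [[ 0.43808996  0.16897595  0.032     ]
 [ 0.51626307 -0.16000434  0.032     ]]
(178, 294) [0.4441 0.1385 0.0354]
(220, 284) [0.4639 0.0566 0.0338]
(300, 264) [ 0.504  -0.102   0.0341]
(264, 271) [ 0.4882 -0.0375  0.0914]
(265, 279) [ 0.4736 -0.037   0.0696]
(232, 236) [0.5558 0.0275 0.0718]
```

View pics/ctop.png

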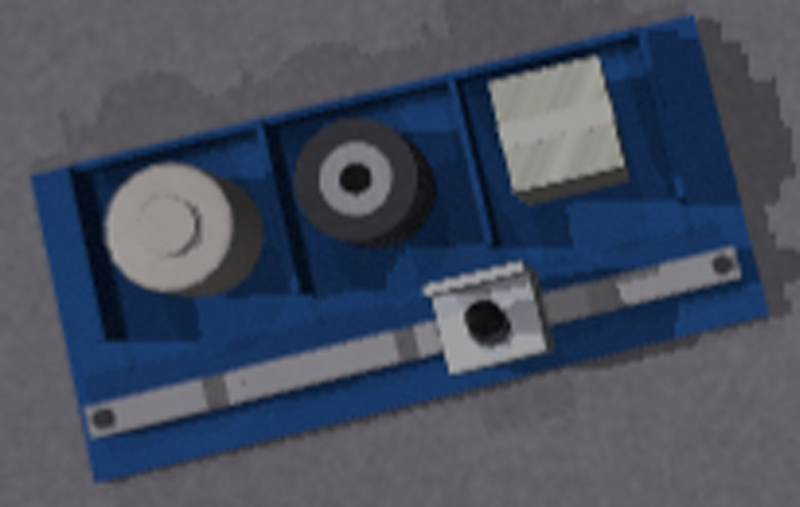

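View pics/csc.png

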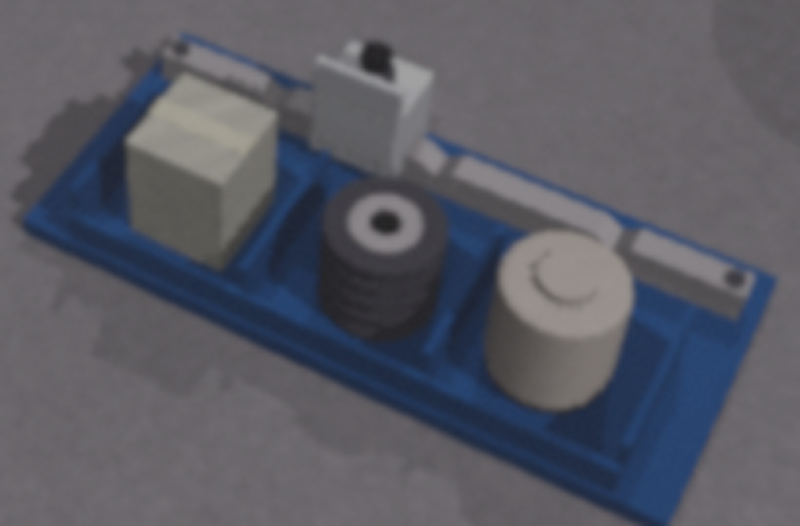

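The crops show the notches at (214,389), (408,345) and (603,294) in the top crop, and the knob at (488,320). The grooved pulley sits behind the middle notch.

Run:
```python
from h import *
from scipy.spatial.transform import Rotation as Ro
t=lambda a:np.array(a)/3.9+[140,190]
N=onplane("top",t([[603,294],[408,345],[214,389],[104,419],[722,264]]),.032); print(N.round(4))
s=lambda a:np.array(a)/3.9+[275,225]
S=onplane("scene",s([[181,50],[735,278]]),.032); print("scene screws",S.round(4))
# two-view triangulation of knob top & screws
def tri(a,b):
    o1,d1=rays("top",[a]);o2,d2=rays("scene",[b]);d1,d2=d1[0],d2[0]
    k=np.linalg.lstsq(np.c_[d1,-d2],o2-o1,rcond=None)[0]; A,B=o1+k[0]*d1,o2+k[1]*d2
    return ((A+B)/2).round(4),np.linalg.norm(A-B).round(4)
print("knob",tri(t([488,318]),s([377,50])),"screwR",tri(t([722,264]),s([181,50])),"screwL",tri(t([104,419]),s([735,278])),"hub",tri(t([355,179]),s([386,222])))
v=(N[3]-N[4])[:2];v/=np.linalg.norm(v); yaw=np.arctan2(-v[0],v[1]);x=np.array([v[1],-v[0]])
o=(N[3]+N[4])[:2]/2; K=onplane("top",t([[488,318]]),.092)[0]; 
print("yaw",yaw,"o",o,"notch1",N[1],"len",np.linalg.norm(N[3]-N[4]))
for q in (K,N[1],N[0],N[2]): print("tray xy",(q[:2]-o)@x,(q[:2]-o)@v)
ob=get_obs();R=Ro.from_quat(ob["tool_rot"]).as_matrix();print(R.round(3))
```

```text
[[ 0.5013 -0.0912  0.032 ]
 [ 0.475   0.0083  0.032 ]
 [ 0.4525  0.1065  0.032 ]
 [ 0.4372  0.1617  0.032 ]
 [ 0.5169 -0.1522  0.032 ]]
scene screws [[ 0.5178 -0.15    0.032 ]
 [ 0.4376  0.1633  0.032 ]]
knob (array([ 0.4864, -0.0381,  0.0877]), np.float64(0.0028)) screwR (array([ 0.5167, -0.1519,  0.0299]), np.float64(0.001)) screwL (array([0.4369, 0.1626, 0.0306]), np.float64(0.001)) hub (array([0.5562, 0.0306, 0.0671]), np.float64(0.0007))
yaw 0.2483651919662258 o [0.47705114 0.00473455] notch1 [0.47498685 0.0082703  0.032     ] len 0.3238806326704851
tray xy -0.0010879247627246565 -0.045578966552065094
tray xy -0.0011317927081818668 0.003934693997771392
tray xy -8.748715075176938e-05 -0.09892422066384471
tray xy 0.0011816001352055391 0.10467190863714482
[[-0.967  0.255 -0.   ]
 [ 0.255  0.967 -0.002]
 [-0.    -0.002 -1.   ]]
```

The manual's scale: turns go in shares of 2 pi rad. Converting my numbers, 1.065 rad / 6.2832 = 0.1695.

```bash
python3 -m jog '[[0,0,0.1695,-0.507,-0.465,0,0],[0,0,0.1695,-0.507,-0.465,0,0],[0,0,0.1695,-0.507,-0.465,0,0],[0,0,0.1695,-0.507,-0.465,0,0],[0,0,0.1695,-0.507,-0.465,0,0],[0,0,0.1695,-0.507,-0.465,0,0],[0,0,0.1695,-0.507,-0.465,0,0],[0,0,0.1695,-0.507,-0.465,0,0],[0,0,0.1695,-0.507,-0.465,0,0],[0,0,0.1695,-0.507,-0.465,0,0]]'
cat > rem.py <<'E'
from h import *
from scipy.spatial.transform import Rotation as Ro
import sys
# tray-frame target (x,y,z) -> shift in tool axes
o=np.array([.4765,.007]);yaw=.2465;x=np.array([np.cos(yaw),np.sin(yaw)]);v=np.array([-x[1],x[0]])
ob=get_obs();p=np.array(ob["eef_pos"]);R=Ro.from_quat(ob["tool_rot"]).as_matrix()
T=[float(a) for a in sys.argv[1:4]];g=np.r_[o+T[0]*x+T[1]*v,T[2]]
tgt=np.c_[np.r_[v,0],np.r_[x,0],[0,0,-1]]
print("clock",ob["clock"],"tray pos",((p[:2]-o)@x).round(4),((p[:2]-o)@v).round(4),p[2].round(4),"F",np.round(ob["ft_force"],1),"w",round(ob["grip_width"],4))
print("shift",(R.T@(g-p)).round(4),"rot",Ro.from_matrix(R.T@tgt).as_rotvec().round(3),"j",np.round(ob["joint_pos"],2))
E
python3 rem.py -0.003 -0.105 0.231
```

```text
clock: 1.35
eef_pos: [0.4658, -0.0444, 0.2311]
tool_rot: [0.614, 0.789, 0.0, -0.0]
ft_force: [0.3, 0.2, -0.3]
grip_width: -0.0001
grasp_force: 0.0
clock 1.35 tray pos -0.023 -0.0473 0.2311 F [ 0.3  0.2 -0.3] w -0.0001
shift [-0.0578  0.0199  0.    ] rot [-0.    -0.     0.001] j [-0.1   0.18 -0.08  1.32  0.    1.23]
```

```bash
python3 -m jog '[[0,0,0,-0.058,0.02,0,0],[0,0,0,-0.058,0.02,0,0],[0,0,0,-0.058,0.02,0.06,0],[0,0,0,-0.058,0.02,0.12,0],[0,0,0,-0.058,0.02,0.15,0],[0,0,0,-0.058,0.02,0.15,0]]'; python3 rem.py -0.003 -0.105 0.046
python3 - <<'E'
from h import *
p,d=imaging.camera("top");cv2.imwrite("pics/t2.png",cv2.resize(p[190:320,140:345,::-1],None,fx=3.9,fy=3.9,interpolation=2))
p,d=imaging.camera("scene");cv2.imwrite("pics/s2.png",cv2.resize(p[200:335,275:480,::-1],None,fx=3.9,fy=3.9,interpolation=2))
E
```

```text
clock: 2.1
eef_pos: [0.4956, -0.0924, 0.0787]
tool_rot: [0.614, 0.789, -0.002, -0.003]
ft_force: [-0.5, -0.0, 0.7]
grip_width: 0.0
grasp_force: 0.0
clock 2.1 tray pos -0.0058 -0.1011 0.0787 F [-0.5 -0.   0.7] w 0.0
shift [-0.0041  0.003   0.0327] rot [-0.007 -0.003  0.002] j [-0.18  0.37 -0.23  0.97  0.    1.14]
```

View pics/s2.png

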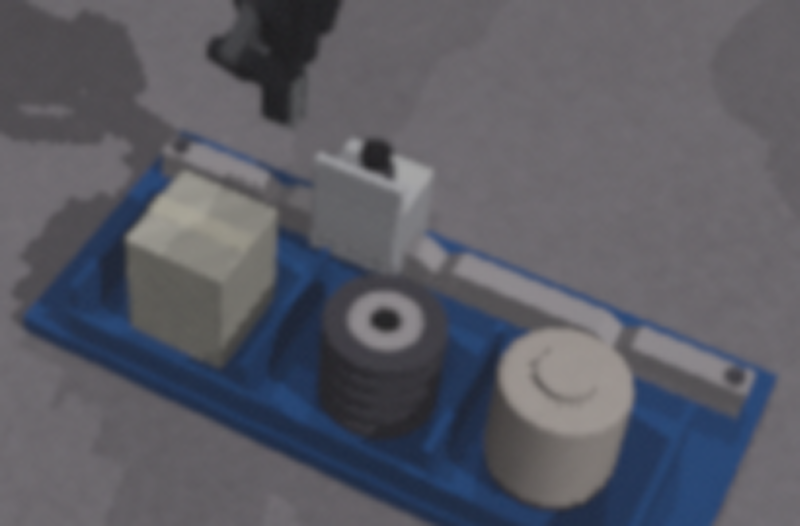

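The shut fingertips, at (282,120) in the crop, are clear of the block and to its right along the rail. I'll descend and start pushing.

```bash
python3 -m jog '[[0,0,0,-0.004,0.003,0.02,0],[0,0,0,-0.004,0.003,0.033,0],[0,0,0,-0.004,0.003,0.033,0],[0,0,0,0.01,0.003,0.033,0],[0,0,0,0.02,0.003,0.033,0],[0,0,0,0.03,0.003,0.033,0],[0,0,0,0.035,0.003,0.033,0],[0,0,0,0.04,0.003,0.033,0],[0,0,0,0.04,0.003,0.033,0]]'; python3 rem.py -0.003 -0.042 0.046
cat > look.py <<'E'
from h import *
import sys
p,d=imaging.camera("top");cv2.imwrite(sys.argv[1],cv2.resize(p[190:320,140:345,::-1],None,fx=3.9,fy=3.9,interpolation=2))
E
python3 look.py pics/t3.png
```

```text
clock: 3.32
eef_pos: [0.4916, -0.053, 0.0482]
tool_rot: [0.614, 0.789, 0.001, -0.001]
ft_force: [-0.1, 0.3, -0.2]
grip_width: 0.0
grasp_force: 0.0
clock 3.325 tray pos -0.0 -0.0619 0.0482 F [-0.1  0.3 -0.2] w 0.0
shift [ 0.0199 -0.0029  0.0023] rot [ 0.    -0.002  0.002] j [-0.11  0.39 -0.3   0.88  0.    1.21]
```

View pics/t3.png

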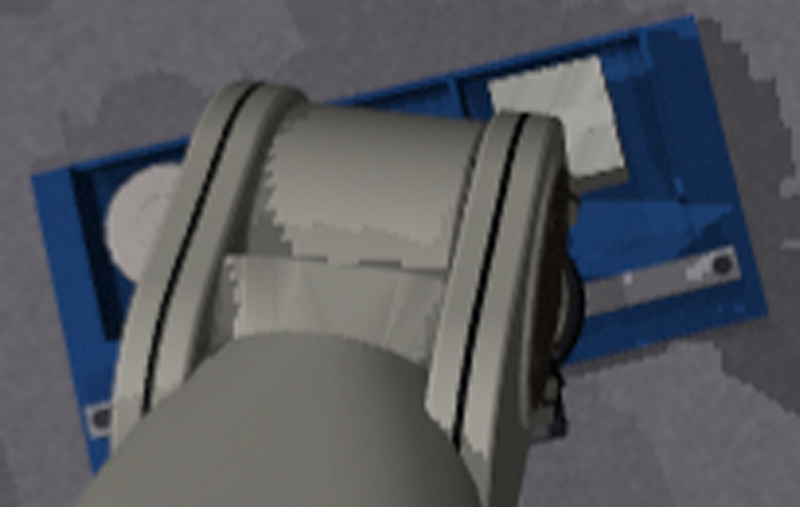

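The top view is blocked by the arm; I'll use the scene camera instead.

```bash
cat > look.py <<'E'
from h import *
import sys
p,d=imaging.camera("scene");cv2.imwrite(sys.argv[1],cv2.resize(p[200:335,275:480,::-1],None,fx=3.9,fy=3.9,interpolation=2))
E
python3 look.py pics/s4.png
```

```text
(no output)
```

View pics/s4.png

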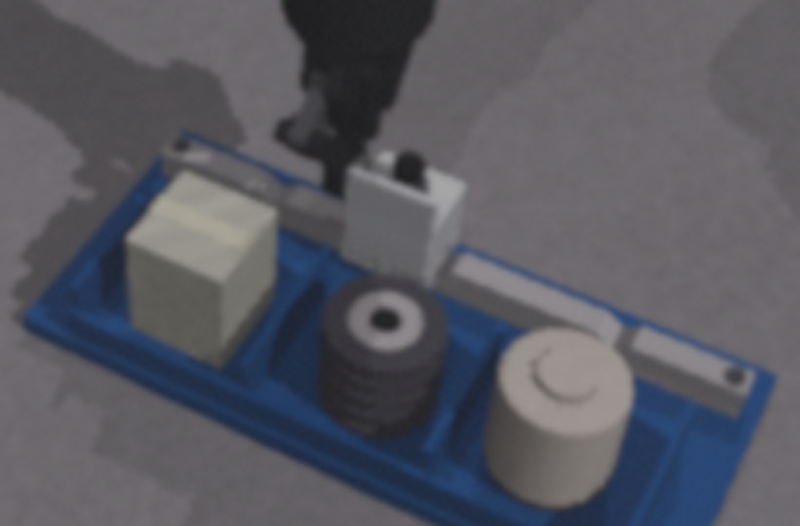

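The stop is moving: its knob went from (376,153) to (410,165), about 20 mm, with the fingertips against its right face. I'll push on by 22 mm, slowly.

```bash
python3 -m jog '[[0,0,0,0.005,-0.002,0,0],[0,0,0,0.01,-0.003,0,0],[0,0,0,0.014,-0.003,0,0],[0,0,0,0.017,-0.003,0,0],[0,0,0,0.02,-0.003,0,0],[0,0,0,0.022,-0.003,0,0],[0,0,0,0.022,-0.003,0,0]]'; python3 rem.py -0.003 -0.036 0.046;python3 look.py pics/s5.png
```

```text
clock: 4.3
eef_pos: [0.4823, -0.033, 0.0479]
tool_rot: [0.614, 0.789, -0.0, -0.001]
ft_force: [-0.7, 0.1, 0.0]
grip_width: -0.0002
grasp_force: 0.0
clock 4.3 tray pos -0.0041 -0.0402 0.0479 F [-0.7  0.1  0. ] w -0.0002
shift [0.0042 0.0011 0.0019] rot [-0.002 -0.002  0.002] j [-0.07  0.37 -0.33  0.87  0.    1.25]
```

View pics/s5.png

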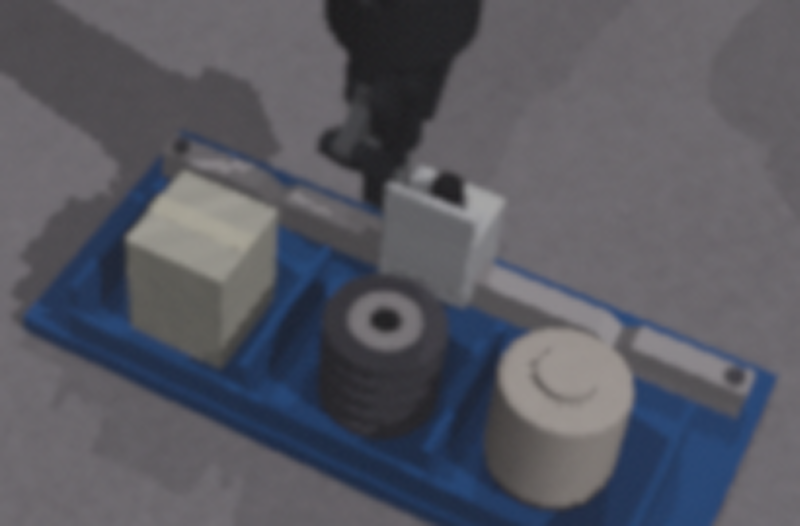

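The knob, now at (448,187), has sunk relative to the plate and the push force is about zero. The pin looks dropped, so I'll back off, rise and verify.

```bash
python3 -m jog '[[0,0,0,-0.025,0,0,0],[0,0,0,-0.035,0,0,0],[0,0,0,-0.035,0,-0.06,0],[0,0,0,-0.035,0,-0.12,0],[0,0,0,-0.1,-0.05,-0.15,0],[0,0,0,-0.15,-0.1,-0.15,0],[0,0,0,-0.2,-0.15,-0.15,0],[0,0,0,-0.25,-0.17,-0.15,0],[0,0,0,-0.25,-0.17,-0.15,0]]'; python3 rem.py 0 0 0.2
python3 - <<'E'
from h import *
p,d=imaging.camera("top");P=cloud("top",d)
im=cv2.resize(p[190:320,140:345,::-1],None,fx=3.9,fy=3.9,interpolation=2);cv2.imwrite("pics/t6.png",im)
hsv=cv2.cvtColor(p,cv2.COLOR_RGB2HSV)
for z in(.085,):
    m=(hsv[...,2]<40)&(P[...,2]>.078);m[:255]=0;m[290:]=0;m[:,:215]=0;m[:,290:]=0
    v,u=np.nonzero(m); print(len(u),u.mean(),v.mean(),"knob z",np.median(P[m][:,2]),onplane("top",[[u.mean(),v.mean()]],.087))
p0=np.load("top0.npz");P0=cloud("top",p0["d"]);m=(cv2.cvtColor(p0["p"],cv2.COLOR_RGB2HSV)[...,2]<40)&(P0[...,2]>.078);m[:255]=0;m[290:]=0;m[:,:215]=0;m[:,290:]=0
print("before knob z",np.median(P0[m][:,2]))
E
```

```text
clock: 5.48
eef_pos: [0.3786, -0.32, 0.1983]
tool_rot: [0.616, 0.788, 0.0, -0.0]
ft_force: [0.6, 0.2, 0.9]
grip_width: -0.0002
grasp_force: 0.0
clock 5.475 tray pos -0.1747 -0.2932 0.1983 F [0.6 0.2 0.9] w -0.0002
shift [ 0.2936  0.1741 -0.0016] rot [ 0.    -0.    -0.002] j [-0.7   0.25 -0.07  1.25  0.    0.62]
64 242.96875 276.875 knob z 0.08788178942551239 [[0.47728484 0.00215633 0.087     ]]
before knob z 0.09117730533704849
```

View pics/t6.png

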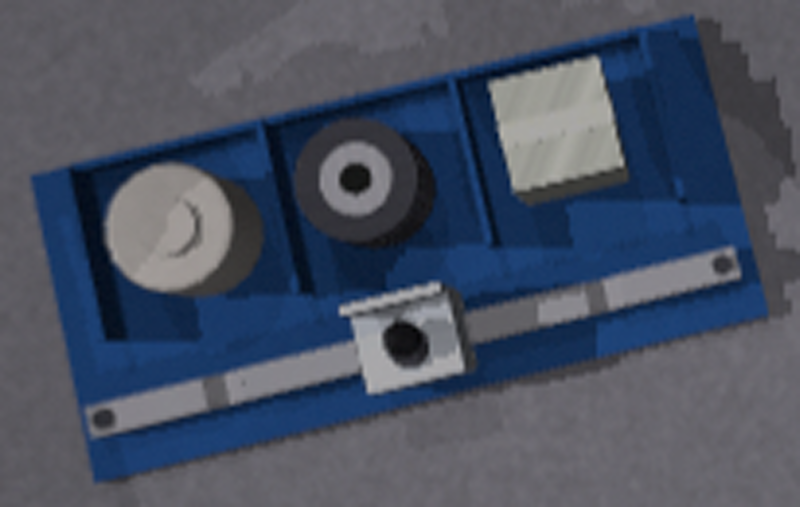

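The top view shows the stock unmoved and the stop in front of the pulley, with its knob at (406,342). I'll check the pin's drop more precisely with repeated depth readings, comparing the knob with the block top.

Run:
```python
from h import *
def meas(P,hsv):
    w=np.zeros(hsv.shape[:2],bool);w[255:292,215:290]=1
    k=w&(hsv[...,2]<40)&(P[...,2]>.078)
    b=w&(hsv[...,2]>110)&(P[...,2]>.062)&(P[...,2]<.076)
    k2=cv2.erode(k.astype(np.uint8),np.ones((3,3)))>0
    v,u=np.nonzero(k)
    return u.mean(),v.mean(),np.mean(P[k2][:,2]),np.mean(P[b][:,2]),k2.sum(),b.sum()
f=np.load("top0.npz");print(np.round(meas(cloud("top",f["d"]),cv2.cvtColor(f["p"],cv2.COLOR_RGB2HSV)),4))
A=[]
for i in range(10):
    p,d=imaging.camera("top");A.append(meas(cloud("top",d),cv2.cvtColor(p,cv2.COLOR_RGB2HSV)))
A=np.array(A);print(A.mean(0).round(4),A.std(0).round(4))
k0=onplane("top",[[A[0,0],A[0,1]]],.087)[0];print(k0)
# knob x-check in the scene view: before and now
for n,p in (("before",np.load("scene0.npz")["p"]),("now",imaging.camera("scene")[0])):
    h=cv2.cvtColor(p,cv2.COLOR_RGB2HSV)[...,2];m=(h<38);m[:230]=0;m[262:]=0;m[:,:360]=0;m[:,405:]=0
    n_,l,s,c=cv2.connectedComponentsWithStats(m.astype(np.uint8))
    print(n,[(s[i].tolist(),c[i].round(1).tolist()) for i in range(1,n_) if s[i,4]>8])
```

```text
[2.638806e+02 2.713433e+02 9.140000e-02 7.010000e-02 3.300000e+01
 3.740000e+02]
[2.429548e+02 2.768515e+02 8.830000e-02 7.010000e-02 3.210000e+01
 3.844000e+02] [3.1800e-02 5.2500e-02 1.0000e-04 1.0000e-04 8.3070e-01 1.4967e+00]
[0.47728484 0.00215633 0.087     ]
before []
now []
```

The pin has dropped only about 3.1 mm (knob 21.3 mm above the block before, 18.2 mm now). The stop is therefore some 4 mm short of the notch's middle. I'll go back and nudge it on.

```bash
python3 -m jog '[[0,0,0,0.05,0.043,0,0],[0,0,0,0.1,0.085,0,0],[0,0,0,0.15,0.13,0,0],[0,0,0,0.203,0.172,0,0],[0,0,0,0.203,0.172,0,0],[0,0,0,0.203,0.172,0.05,0],[0,0,0,0.203,0.172,0.1,0],[0,0,0,0.203,0.172,0.15,0],[0,0,0,0.203,0.172,0.15,0],[0,0,0,0.203,0.172,0.15,0]]' >/dev/null; python3 rem.py -0.003 -0.035 0.048
```

```text
clock 7.325 tray pos -0.0001 -0.089 0.0499 F [0.9 0.1 0.3] w -0.0001
shift [ 0.054  -0.0029  0.0018] rot [0.002 0.001 0.001] j [-0.16  0.4  -0.27  0.89 -0.    1.17]
```

```bash
python3 -m jog '[[0,0,0,0.03,-0.003,0,0],[0,0,0,0.043,-0.003,0,0],[0,0,0,0.047,-0.003,0,0],[0,0,0,0.05,-0.003,0,0],[0,0,0,0.052,-0.003,0,0],[0,0,0,0.0545,-0.003,0,0],[0,0,0,0.0545,-0.003,0,0],[0,0,0,0.0545,-0.003,0,0]]' >/dev/null; python3 rem.py -0.003 -0.035 0.048
cat > pin.py <<'E'
from h import *
for n in ("top",):
    p,d=imaging.camera(n);P=cloud(n,d);h=cv2.cvtColor(p,cv2.COLOR_RGB2HSV)
    w=np.zeros(d.shape,bool);w[255:292,215:290]=1
    k=w&(h[...,2]<40)&(P[...,2]>.078)&(P[...,2]<.1);b=w&(h[...,2]>110)&(P[...,2]>.062)&(P[...,2]<.076)
    k2=cv2.erode(k.astype(np.uint8),np.ones((3,3)))>0;v,u=np.nonzero(k)
    print(u.mean(),v.mean(),"knob over block",P[k2][:,2].mean()-P[b][:,2].mean(),onplane(n,[[u.mean(),v.mean()]],.087))
E
python3 -m jog '[[0,0,0,-0.025,0,0,0],[0,0,0,-0.035,0,0,0],[0,0,0,-0.035,0,-0.06,0],[0,0,0,-0.035,0,-0.12,0],[0,0,0,-0.1,-0.05,-0.15,0],[0,0,0,-0.15,-0.1,-0.15,0],[0,0,0,-0.2,-0.15,-0.15,0],[0,0,0,-0.25,-0.17,-0.15,0],[0,0,0,-0.25,-0.17,-0.15,0]]'>/dev/null;python3 pin.py;python3 pin.py
```

```text
clock 8.325 tray pos -0.0033 -0.0363 0.0489 F [ 0.9 -6.4  1.7] w 0.0002
shift [0.0013 0.0003 0.0009] rot [ 0.001  0.005 -0.001] j [-0.06  0.37 -0.33  0.87 -0.    1.27]
241.63636363636363 277.07575757575756 knob over block 0.016540913071612262 [[0.47690531 0.00463731 0.087     ]]
241.63636363636363 277.07575757575756 knob over block 0.016842791247635436 [[0.47690531 0.00463731 0.087     ]]
```

The knob now stands 16.7 mm above the block, against 21.3 mm riding, and the push met a 6.4 N notch resistance. That matches a fully dropped pin. The hand is clear, so I'm handing in.

```bash
python3 -c "
from workcell import workorder,get_obs
print(get_obs()['eef_pos'],get_obs()['ft_force']);print(workorder.job_done())"
```

```text
[ 0.37615603 -0.31315872  0.19799104] [ 0.94543585 -0.36695917 -0.39711118]
the job is handed in; nothing more can be done
None
```

The stop is seated in the middle notch, in front of the pulley's bay, with its pin measured about 4.6 mm down; the hand is clear and the job is handed in, but no verdict was returned.

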